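# Set out the rasp for the coconut carver

### The arm

A 6-joint arm with a two-finger parallel gripper is mounted at the origin on the work surface. World frame = base frame: x ahead of the robot, y to its left, z up, the work surface at z = 0. Lengths are in mm, angles in rad, forces in N, time in s.
With the tool pointing down it reaches from about 400 to 925 mm from the base axis. Payload 12.5 kg.
Tool frame: the origin (TCP) lies between the finger pads; the fingertips stand 11 mm ahead of it and the grasp point (between the pads) lies 8 mm behind it; y points along the fingers, x is the direction in which the jaws open and shut, and the axes are right-handed (so a half turn about y gives the same grasp; the last joint's range is limited). The gripper opens to 95 mm and grips with 3 to 60 N. Pads are 20 mm wide; open, the fingers measure 119 mm over their backs; the gripper's body (75 mm by 180 mm) begins 59 mm behind the grasp point.
Start: joints at [-1.344, 0.491, 1.559, -0, 1.092, -0.106], TCP at [204.205, -590.716, 225.661] pointing down, gripper open.
Joint ranges: [-3.1, 3.1], [-0.84, 2.19], [0.05, 2.79], [-1.13, 4.28], [0.06, 2.93], [-2.69, 2.69]. Speed limits (rad/s): [2.22, 2.22, 2.79, 3.14, 3.14, 3.14].

### API

Orientations are given as [roll, pitch, yaw] about the fixed x, y, z axes, in that order (R = Rz(yaw) Ry(pitch) Rx(roll)).
In Python, from cell import env gives the robot as it stands.
- The arm moves only by the tool jog_arm, never from a script. Its argument "series" is a list of rows, each an object of numbers: "dx", "dy", "dz": the shift along the world's x, y, z in m; "rx", "ry", "rz": the turn, a rotation vector about the world's x, y, z in degrees; "gripper": the opening, from 0 (shut) to 1 (fully open). A call has 1 to 12 rows; each row shifts and turns the commanded pose from where the row before left it; what a row does not reach is not made up. A row lasts 1/10 s, in which the tool goes at most 50 mm and 8.59 degrees, less where a joint would pass 70% of its speed; a pose out of reach is approached as far as the arm can. A call is refused whole if a number of a shift passes 0.05 or a number of a turn 8.59, either way. A call with a gripper value outside its range is refused whole. The fingers move at their own pace and stop on an object; the grip force is fixed at half the most. Time passes only in rows, so rows that do not move let the fingers close. It gives the time, the measured TCP pose, the force and the opening at its end, in the units of the state.
- env.state(): the state, without advancing time (a new reading comes with each control period).
- env.read_camera(name): name is "side" or "top"; returns the picture (384x512x3 uint8, red, green, blue); there is no depth.
- env.camera_info(name): a dict with "camera_matrix" (3x3 intrinsics, pixels), "R" (3x3) and "t" (3): a world point X has camera coordinates R X + t. Camera axes: x right, y down, z forward; pixel columns grow to the right and rows downward; lengths in mm; the calibration is good to about 2 mm. A picture is of the moment at which its call begins. camera_info takes no time and is no camera call.
- env.job_done(): hands the job in, once; it reports no verdict.
The state is a dict: "t": time; "joints": joint angles; "qvel": joint speeds; "tau": joint torques, N m; "eef_pos": TCP position; "tcp_rot": TCP orientation; "ft_force": force on the tool from outside, world axes, zero at the start; "moment": the same for the moment, N m; "opening": opening from 0.0 (shut) to 1.0 (fully open).
Only numpy, scipy, OpenCV 4.12 (cv2) and the standard library are available. Lean on these libraries where they do the work, as an engineer would, in place of code of your own. Each camera call takes 0.05 s, during which the arm holds its last target.

### The job

Pull the wood rasp, the tool with the long straight square handle, out of its leaning sleeve in the tool stand and lay it across both notched uprights of the wooden bench rest, about centred, either way round. Keep hold of it until it lies level in the notches (do not drop it or let it topple in), then let go. Leave the knob-handled gouge in its sleeve and the coconut, half shell and glue bottle where they are.

Things in the scene. Friction and masses are not known exactly. Their poses are not given: they have to be found in the camera images.
- rasp: Rasp, 230 long, 0.16 kg, balance point about 120 from the tip. Origin at the steel tip, z along it to the handle end. Blade 0 to 100: 20 wide (y), 8 thick (x). Wooden handle 100 to 230: square 24 x 24, flat sides facing x and y. Starts tip down on a sleeve's floor (which sleeve varies), handle leaning about 30 degrees from vertical to the stand's +x, its y level. Draw it over 90 along its length.
- rasp_mid (a point): Middle of the rasp's length: on its axis, 115 from the tip (15 up the handle from where the blade ends).
- rasp_tip (a point): The rasp's steel tip, on its axis.
- gouge: Bystander: a palm gouge with the same blade as the rasp but a short round wooden knob (44 across, top 160 from the tip), standing the same way in the other sleeve. Origin at its tip, z to the knob.
- stand: Fixed steel stand: plate 130 (x) x 220 (y) x 12, two flat-tube sleeves at y = -65 and +65 leaning 30 degrees from vertical to its +x (roughly away from the robot). Bores 26 (y) x 11.5, 90 deep, 4 mm walls; bore floor at x = -40, 30 high. Origin: centre of the plate's underside, z up. Tools stick out 10 of blade and the whole handle.
- sleeve_a (a point): Centre of the mouth of the sleeve at the stand's y = -65 (108 above the work surface).
- sleeve_b (a point): Centre of the mouth of the sleeve at the stand's y = +65 (108 above the work surface).
- rest: Fixed wooden rest: board 100 (x) x 200 (y) x 15, two uprights 80 (x) x 18 (y) at y = -75 and +75. Each has a flat-bottomed notch open at the top, 50 wide (x), floor 60 above the work surface, between horns 15 wide with tops at 80. A tool lies along the rest's y, in both notches. Origin: centre of the board's underside, on the work surface, z up.
- rest_mid (a point): Point midway between the two notches, at the height of the notch floors (60 above the work surface).
- coconut: Bystander: brown coconut, 114 across, 115 high, loose. Origin: centre of its underside.
- shell: Bystander: half coconut shell, 112 across, 55 high, open side up, loose. Origin: centre of its underside.
- glue: Bystander: white glue bottle, 40 across, 110 high, loose. Origin: centre of its underside.
Things that resemble listed ones, but are neither listed nor needed, are in the scene too. Leave any green look-alike of the rasp alone.

How it is judged (in metres and radians):
On the way, in this order (a step that is already met when the one before it is completed fails the run):
1. the rasp is drawn out of its sleeve in the gripper, its tip at least 15 mm higher than the sleeve mouths (z of rasp_tip in the frame of sleeve_a above 0.015 m and contact force between the fingers and rasp above 0.5 N), for 0.1 s.
2. still gripped, the rasp is level (within 14 degrees) and low in the rest: its middle less than 25 mm above the notch floors and within 35 mm of the rest's middle (angle between rasp's own z axis and vertical between 1.326 and 1.815 rad and z of rasp_mid in the frame of rest_mid below 0.025 m and horizontal distance between rasp_mid and rest_mid below 0.035 m and contact force between the fingers and rasp above 0.5 N), for 0.1 s.
At the end, for the whole second after the job is handed in: The rasp lies still in both notches, either way round: level within 8 degrees, along the rest within 14 degrees, its middle within 30 mm lengthwise and 20 mm sideways of the rest's middle, 0 to 18 mm above the notch floors. The gouge is in its sleeve, within 20 mm of its start (angle between rasp's own z axis and vertical between 1.43 and 1.71 rad and angle between the z axis of rasp and the y axis of rest, either way round below 0.25 rad and z of rasp_mid in the frame of rest_mid between 0 and 0.018 m and x of rasp_mid in the frame of rest_mid between -0.02 and 0.02 m and y of rasp_mid in the frame of rest_mid between -0.03 and 0.03 m and linear speed of rasp below 0.02 m/s and distance of gouge from where it was at the start of the episode below 0.02 m); the robot touches nothing.
It fails at once if the gouge is pulled from its sleeve (moved over 20 mm) (distance of gouge from where it was at the start of the episode above 0.02 m).
It fails at once if the coconut is pushed over 30 mm (distance of coconut from where it was at the start of the episode above 0.03 m).
It fails at once if the half shell is pushed over 30 mm (distance of shell from where it was at the start of the episode above 0.03 m).
It fails at once if the glue bottle is pushed over 30 mm (distance of glue from where it was at the start of the episode above 0.03 m).
It also fails if it takes over 43 s, if anything falls off the work surface, if the arm or the gripper's body presses on something with over 40 N, if the wrist force passes 120 N, or if a joint passes its speed limit or range.

## Working session

There is one attempt and no reset: what is moved stays moved. The work goes in short steps, Python scripts to look and compute and a tool call to move; the robot and the scene stay as the last step left them, time stands still between calls to the robot, and variables do not carry over. Pictures are saved under pics/ and viewed, and the job is handed in when it is done.

Besides the shell and the picture viewer there is one more tool, called after ">>>" as name(argument=value, ...) on one line, values as JSON. jog_arm: Moves the arm, as the interface text tells. Its arguments: {"type":"object","properties":{"series":{"type":"array"}},"required":["series"]}

```bash
mkdir -p pics; ls; python3 - <<'E'
from cell import env
import cv2
for n in ("side","top"):
    im=env.read_camera(n); cv2.imwrite(f"pics/{n}0.png",cv2.cvtColor(im,cv2.COLOR_RGB2BGR))
    i=env.camera_info(n); print(n,i)
print(env.state())
E
```

```text
pics
side {'camera_matrix': array([[356.91068434,   0.        , 259.15611865],
       [  0.        , 356.91068434, 188.46632959],
       [  0.        ,   0.        ,   1.        ]]), 'R': array([[-0.98838265, -0.15189295, -0.00531727],
       [-0.08498052,  0.58130543, -0.80923563],
       [ 0.12600815, -0.79938259, -0.58746015]]), 't': array([464.19216457, 201.86970496, 784.45498511])}
top {'camera_matrix': array([[382.51140326,   0.        , 258.93682199],
       [  0.        , 382.51140326, 188.9037377 ],
       [  0.        ,   0.        ,   1.        ]]), 'R': array([[ 0.02722225, -0.99951926, -0.01483876],
       [-0.98354611, -0.02412923, -0.17903864],
       [ 0.17859452,  0.01946844, -0.98373013]]), 't': array([-128.61648204,  505.08898557, 1296.57691308])}
{'t': 0.1, 'joints': array([-1.34356099e+00,  4.91512192e-01,  1.55937970e+00,  1.65169254e-05,
        1.09172183e+00, -1.05618401e-01]), 'qvel': array([-0.00107531, -0.00179462, -0.0004503 ,  0.000682  , -0.00036727,
        0.00013765]), 'tau': array([ 2.81489214e-03, -6.13622117e+01, -2.58607596e+01,  6.94394298e-02,
        4.70289204e-02, -6.59904276e-05]), 'eef_pos': array([ 204.18132306, -590.49080152,  225.11519699]), 'tcp_rot': array([-1.57067412e+00,  1.01382996e-03, -1.23795015e+00]), 'ft_force': array([-0.21323619,  0.33661507,  0.27060088]), 'moment': array([0.04953232, 0.03393497, 0.00831622]), 'opening': 1.0011586862964328}
```

View pics/side0.png

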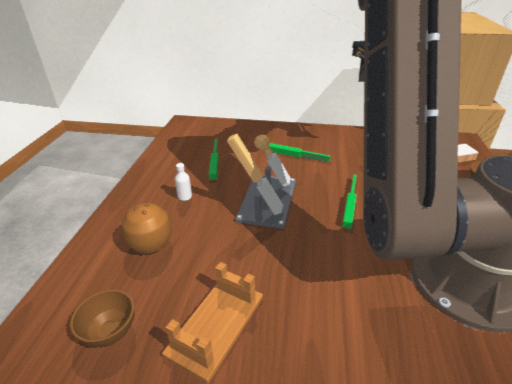

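View pics/top0.png

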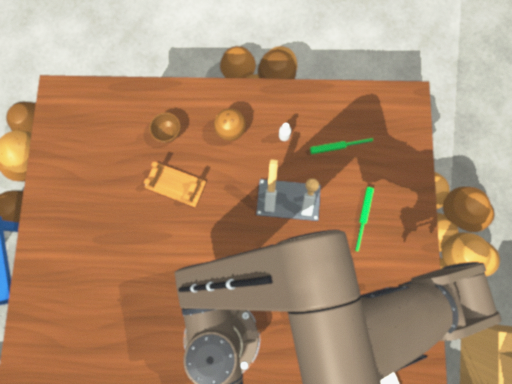

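The side view shows the rasp handle at about (241,152), the gouge knob at (262,142), the stand plate around (267,203) and the rest around (215,325). In the top view the rasp handle is at about (273,172), the knob at (312,185) and the rest at (175,184). I'll zoom in for corners.

```bash
python3 - <<'E'
import cv2
s=cv2.imread("pics/side0.png");t=cv2.imread("pics/top0.png")
def c(im,x,y,w,h,k,n): cv2.imwrite(f"pics/{n}.png",cv2.resize(im[y:y+h,x:x+w],None,fx=k,fy=k,interpolation=cv2.INTER_CUBIC))
c(s,215,125,100,110,5,"s_stand");c(s,155,255,120,125,4.5,"s_rest")
c(t,245,150,90,80,7,"t_stand");c(t,135,150,80,65,8,"t_rest")
E
```

```text
(no output)
```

View pics/s_stand.png

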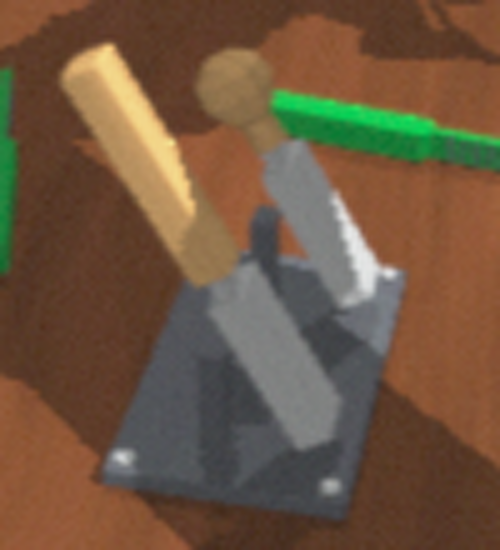

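View pics/t_stand.png

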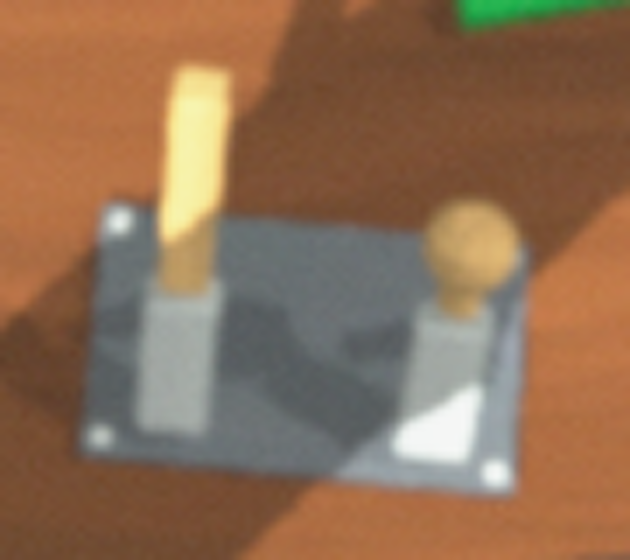

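View pics/s_rest.png

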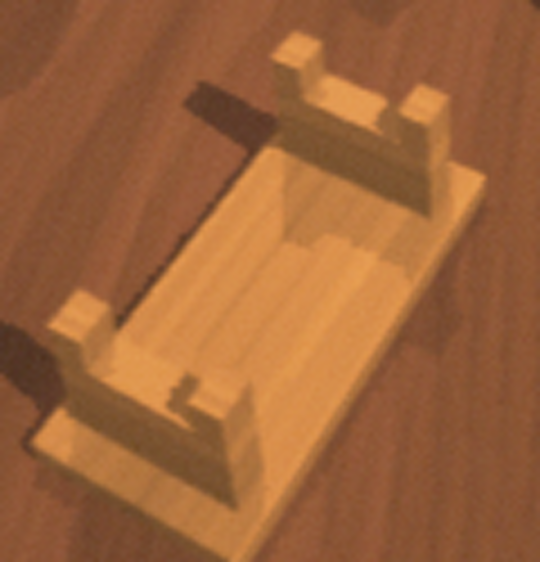

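View pics/t_rest.png

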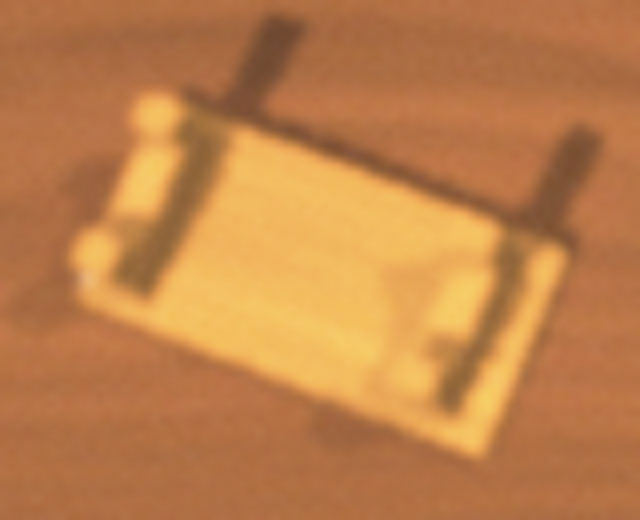

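```bash
cat > h.py <<'E'
import numpy as np
from cell import env
def ray(n,px):
    i=env.camera_info(n);K,R,t=i["camera_matrix"],i["R"],i["t"]
    d=R.T@np.linalg.solve(K,[px[0],px[1],1.]); return -R.T@t,d/np.linalg.norm(d)
def plane(n,px,z):
    o,d=ray(n,px); return o+d*(z-o[2])/d[2]
def tri(a,b):
    o1,d1=ray("side",a);o2,d2=ray("top",b)
    s=np.linalg.lstsq(np.c_[d1,-d2],o2-o1,rcond=None)[0]
    p,q=o1+d1*s[0],o2+d2*s[1]; return (p+q)/2,np.linalg.norm(p-q)
def proj(n,X):
    i=env.camera_info(n);c=i["camera_matrix"]@(i["R"]@np.array(X)+i["t"]);return c[:2]/c[2]
def un(u,k,x,y): return ((u[0]+.5)/k-.5+x,(u[1]+.5)/k-.5+y)
E
python3 - <<'E'
from h import *
np.set_printoptions(precision=1,suppress=True)
S=lambda u:un(u,5,215,125);T=lambda u:un(u,7,245,150);SR=lambda u:un(u,4.5,155,255);TR=lambda u:un(u,8,135,150)
print("stand top");[print(plane("top",T(u),12)) for u in [(103,205),(527,248),(515,493),(82,458)]]
print("stand side");[print(plane("side",S(u),12)) for u in [(103,472),(345,508),(403,272)]]
print("rest side board");[print(plane("side",SR(u),15)) for u in [(35,443),(240,560),(485,178),(273,150)]]
print("rest top board");[print(plane("top",TR(u),15)) for u in [(80,295),(480,457),(572,243),(180,90)]]
print("horns side");[print(plane("side",SR(u),80)) for u in [(298,48),(425,103),(80,315),(220,388)]]
print("horns top");[print(plane("top",TR(u),80)) for u in [(157,113),(97,250)]]
# handle end: side center top end, top
print("handle end",tri(S((88,63)),T((203,73))))
print("handle base",tri(S((215,285)),T((187,293))))
print("knob",tri(S((236,86)),T((471,248))))
E
```

```text
stand top
[ 551.1 -115.1   12. ]
[ 533.8 -333.2   12. ]
[ 407.7 -327.    12. ]
[ 419.8 -108.    12. ]
stand side
[ 550.4 -112.3   12. ]
[ 422.1 -102.8   12. ]
[ 408.  -320.4   12. ]
rest side board
[603.4 267.7  15. ]
[510.7 299.8  15. ]
[445.1 115.4  15. ]
[545.6 114.4  15. ]
rest top board
[512.5 297.6  15. ]
[443.6 112.7  15. ]
[541.8  76.7  15. ]
[608.6 259.5  15. ]
horns side
[530.7 107.6  80. ]
[469.1 129.9  80. ]
[581.1 249.9  80. ]
[520.1 270.8  80. ]
horns top
[581.8 249.4  80. ]
[520.6 270.7  80. ]
handle end (array([ 562.3, -161.8,  226.5]), np.float64(7.853175510996882))
handle base (array([ 493.6, -158. ,  104.8]), np.float64(7.607119313883536))
knob (array([ 505.9, -288. ,  149.6]), np.float64(0.5057717591801434))
```

```bash
python3 - <<'E'
from h import *
import cv2
np.set_printoptions(precision=1,suppress=True)
th=np.radians(-3.85);ex=np.array([np.cos(th),np.sin(th),0]);ey=np.array([-np.sin(th),np.cos(th),0]);ez=np.array([0,0,1.])
C=np.array([479.5,-219.5,0])
u=.5*ex+.866*ez
tip=C-40*ex+65*ey+30*ez; xr=.866*ex-.5*ez
tg=C-40*ex-65*ey+30*ez
for n,k,x0,y0 in(("side",5,215,125),("top",7,245,150)):
    im=cv2.imread(f"pics/{n[0]}_stand.png")
    P=lambda X:tuple(int(v) for v in ((proj(n,X)-[x0,y0]+.5)*k-.5))
    for s in(100,230):
        q=[P(tip+s*u+12*(a*ey+b*xr)) for a,b in((1,1),(1,-1),(-1,-1),(-1,1))]
        for i in range(4): cv2.line(im,q[i],q[(i+1)%4],(255,0,0),1)
    cv2.line(im,P(tip+90*u),P(tip+230*u),(0,0,255),1); cv2.circle(im,P(tg+138*u),3,(0,0,255),-1)
    for a,b in((1,1),(1,-1),(-1,-1),(-1,1)): cv2.circle(im,P(C+65*a*ex+110*b*ey+12*ez),3,(0,255,0),-1)
    cv2.imwrite(f"pics/{n}_ov.png",im)
for n,p in(("coconut",(229,124)),("shell",(165,127)),("glue",(285,132))): print(n,plane("top",p,55))
E
```

```text
coconut [740.7  -1.7  55. ]
shell [724.4 228.4  55. ]
glue [ 715.2 -203.2   55. ]
```

View pics/side_ov.png

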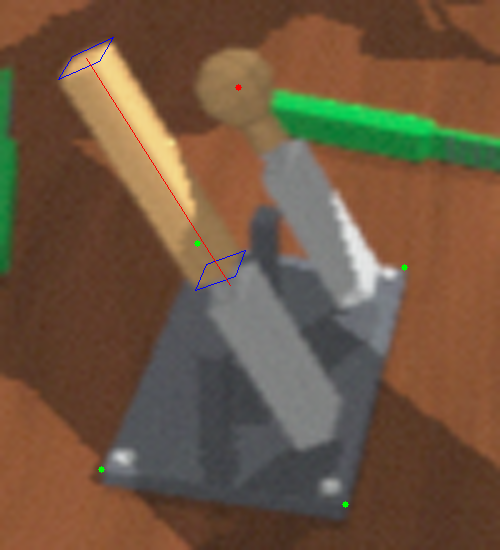

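View pics/top_ov.png

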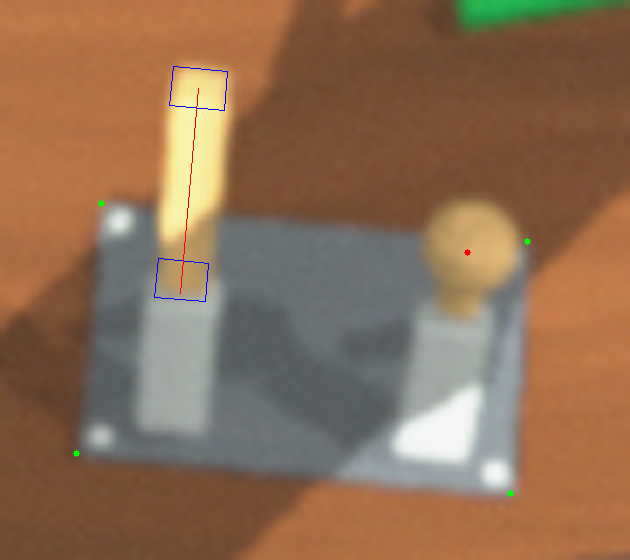

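The overlay agrees with the picture to about 2 mm in both views. Side view: handle end at crop (88,60), knob at (237,87). Top view: the observed handle base sits about 4 crop px (2 mm) toward -y of my prediction, so I'll use y ≈ -158 for the grasp. Next is the pre-grasp move.

>>> jog_arm(series=[{"dx": 0.01, "dy": 0.036, "dz": 0.005, "rz": -2}, {"dx": 0.01, "dy": 0.036, "dz": 0.005, "rz": -2}, {"dx": 0.015, "dy": 0.036, "rz": -2}, {"dx": 0.02, "dy": 0.036, "rz": -2}, {"dx": 0.02, "dy": 0.036, "rz": -2}, {"dx": 0.02, "dy": 0.036, "rz": -2}, {"dx": 0.02, "dy": 0.036, "rz": -2}, {"dx": 0.02, "dy": 0.036, "rz": -2}, {"dx": 0.025, "dy": 0.036, "rz": -2}, {"dx": 0.025, "dy": 0.036, "rz": -2}, {"dx": 0.03, "dy": 0.036, "rz": -1.5}, {"dx": 0.03, "dy": 0.036, "rz": -1.4}])

```text
$.series[0]: bad value
```

>>> jog_arm(series=[{"dx": 0.01, "dy": 0.036, "dz": 0.005, "rx": 0, "ry": 0, "rz": -2, "gripper": 1}, {"dx": 0.01, "dy": 0.036, "dz": 0.005, "rx": 0, "ry": 0, "rz": -2, "gripper": 1}, {"dx": 0.015, "dy": 0.036, "dz": 0, "rx": 0, "ry": 0, "rz": -2, "gripper": 1}, {"dx": 0.02, "dy": 0.036, "dz": 0, "rx": 0, "ry": 0, "rz": -2, "gripper": 1}, {"dx": 0.02, "dy": 0.036, "dz": 0, "rx": 0, "ry": 0, "rz": -2, "gripper": 1}, {"dx": 0.02, "dy": 0.036, "dz": 0, "rx": 0, "ry": 0, "rz": -2, "gripper": 1}, {"dx": 0.02, "dy": 0.036, "dz": 0, "rx": 0, "ry": 0, "rz": -2, "gripper": 1}, {"dx": 0.02, "dy": 0.036, "dz": 0, "rx": 0, "ry": 0, "rz": -2, "gripper": 1}, {"dx": 0.025, "dy": 0.036, "dz": 0, "rx": 0, "ry": 0, "rz": -2, "gripper": 1}, {"dx": 0.025, "dy": 0.036, "dz": 0, "rx": 0, "ry": 0, "rz": -2, "gripper": 1}, {"dx": 0.03, "dy": 0.036, "dz": 0, "rx": 0, "ry": 0, "rz": -1.5, "gripper": 1}, {"dx": 0.03, "dy": 0.036, "dz": 0, "rx": 0, "ry": 0, "rz": -1.4, "gripper": 1}])

```text
t: 1.3
eef_pos: [450.0, -157.0, 235.7]
tcp_rot: [-1.571, -0.0, -1.639]
ft_force: [0.5, -0.9, -1.0]
opening: 1.0
```

>>> jog_arm(series=[{"dx": 0, "dy": 0, "dz": 0.002, "rx": -0.5, "ry": -7.5, "rz": 0, "gripper": 1}, {"dx": 0, "dy": 0, "dz": 0.002, "rx": -0.5, "ry": -7.5, "rz": 0, "gripper": 1}, {"dx": 0, "dy": 0, "dz": 0, "rx": -0.5, "ry": -7.5, "rz": 0, "gripper": 1}, {"dx": 0, "dy": 0, "dz": 0, "rx": -0.5, "ry": -7.5, "rz": 0, "gripper": 1}, {"dx": 0, "dy": 0, "dz": 0, "rx": 0, "ry": 0, "rz": 0, "gripper": 1}])

```text
t: 1.8
eef_pos: [448.8, -156.3, 238.9]
tcp_rot: [-1.083, 0.008, -1.633]
ft_force: [-1.1, 0.4, -0.7]
opening: 1.003
```

```bash
cat >> h.py <<'E'
from scipy.spatial.transform import Rotation as Ro
def show():
    s=env.state(); R=Ro.from_euler("xyz",s["tcp_rot"]).as_matrix()
    np.set_printoptions(precision=3,suppress=True)
    print("t",s["t"],"q",s["joints"],"p",s["eef_pos"],"f",s["ft_force"],"op",s["opening"]); print(R); return s,R
def shot(n,f):
    import cv2; im=env.read_camera(n); cv2.imwrite(f"pics/{f}.png",cv2.cvtColor(im,cv2.COLOR_RGB2BGR)); return im
E
python3 -c "
from h import *
show()"
```

```text
t 1.8 q [-0.616  0.135  2.175  0.578  0.48   0.549] p [ 448.824 -156.315  238.946] f [-1.094  0.389 -0.683] op 1.0028944293187436
[[-0.062  0.468  0.881]
 [-0.998 -0.022 -0.058]
 [-0.008 -0.883  0.469]]
```

>>> jog_arm(series=[{"dx": 0.01, "dy": 0, "dz": -0.017, "rx": 0, "ry": 0, "rz": 0, "gripper": 1}, {"dx": 0.012, "dy": 0, "dz": -0.02, "rx": 0, "ry": 0, "rz": 0, "gripper": 1}, {"dx": 0.012, "dy": 0, "dz": -0.02, "rx": 0, "ry": 0, "rz": 0, "gripper": 1}, {"dx": 0.011, "dy": -0.001, "dz": -0.018, "rx": 0, "ry": 0, "rz": 0, "gripper": 1}, {"dx": 0.01, "dy": -0.001, "dz": -0.016, "rx": 0, "ry": 0, "rz": 0, "gripper": 1}, {"dx": 0.007, "dy": 0, "dz": -0.011, "rx": 0, "ry": 0, "rz": 0, "gripper": 1}, {"dx": 0, "dy": 0, "dz": 0, "rx": 0, "ry": 0, "rz": 0, "gripper": 1}, {"dx": 0, "dy": 0, "dz": 0, "rx": 0, "ry": 0, "rz": 0, "gripper": 1}])

```text
t: 2.6
eef_pos: [512.7, -158.6, 137.5]
tcp_rot: [-1.084, 0.008, -1.631]
ft_force: [0.1, 0.4, 0.3]
opening: 1.001
```

```bash
python3 -c "
from h import *
import cv2
show()
a=shot('side','s1');b=shot('top','t1')
o=np.hstack([cv2.resize(a[90:250,180:340],(400,400)),cv2.resize(b[110:250,230:370],(400,400))])
cv2.imwrite('pics/g1.png',o[:,:,::-1])"
```

```text
t 2.6 q [-0.531  0.4    2.17   1.035  0.257  0.132] p [ 512.691 -158.566  137.511] f [0.13  0.447 0.303] op 1.0011926905318265
[[-0.06   0.467  0.882]
 [-0.998 -0.021 -0.057]
 [-0.008 -0.884  0.468]]
```

View pics/g1.png

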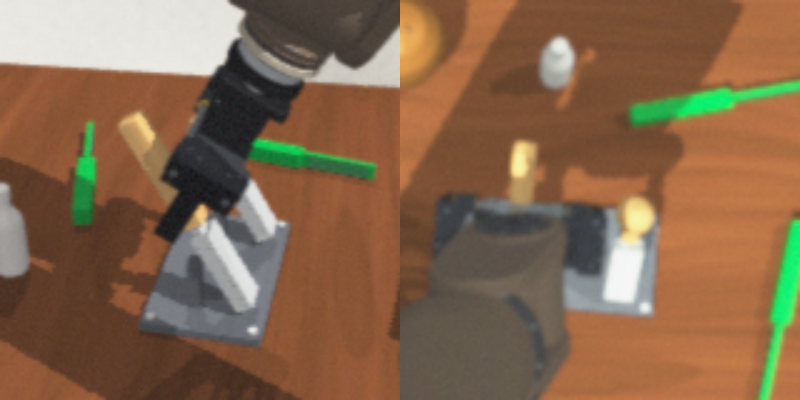

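The handle (right panel, x≈523) is centred between the fingers (455 and 585). The gouge is untouched at (635,215). Closing the fingers.

>>> jog_arm(series=[{"dx": 0, "dy": 0, "dz": 0, "rx": 0, "ry": 0, "rz": 0, "gripper": 0}, {"dx": 0, "dy": 0, "dz": 0, "rx": 0, "ry": 0, "rz": 0, "gripper": 0}, {"dx": 0, "dy": 0, "dz": 0, "rx": 0, "ry": 0, "rz": 0, "gripper": 0}, {"dx": 0, "dy": 0, "dz": 0, "rx": 0, "ry": 0, "rz": 0, "gripper": 0}, {"dx": 0, "dy": 0, "dz": 0, "rx": 0, "ry": 0, "rz": 0, "gripper": 0}, {"dx": 0, "dy": 0, "dz": 0, "rx": 0, "ry": 0, "rz": 0, "gripper": 0}, {"dx": 0, "dy": 0, "dz": 0, "rx": 0, "ry": 0, "rz": 0, "gripper": 0}, {"dx": 0, "dy": 0, "dz": 0, "rx": 0, "ry": 0, "rz": 0, "gripper": 0}])

```text
t: 3.5
eef_pos: [512.2, -158.9, 137.5]
tcp_rot: [-1.083, 0.007, -1.632]
ft_force: [0.3, 0.7, -0.1]
opening: 0.382
```

>>> jog_arm(series=[{"dx": 0, "dy": 0, "dz": 0, "rx": 0, "ry": 0, "rz": 0, "gripper": 0}, {"dx": 0, "dy": 0, "dz": 0, "rx": 0, "ry": 0, "rz": 0, "gripper": 0}, {"dx": 0, "dy": 0, "dz": 0, "rx": 0, "ry": 0, "rz": 0, "gripper": 0}, {"dx": 0, "dy": 0, "dz": 0, "rx": 0, "ry": 0, "rz": 0, "gripper": 0}, {"dx": 0, "dy": 0, "dz": 0, "rx": 0, "ry": 0, "rz": 0, "gripper": 0}])

```text
t: 4.0
eef_pos: [512.2, -158.9, 137.5]
tcp_rot: [-1.083, 0.007, -1.632]
ft_force: [-1.7, 0.7, -0.0]
opening: 0.249
```

>>> jog_arm(series=[{"dx": 0.002, "dy": 0, "dz": 0.0035, "rx": 0, "ry": 0, "rz": 0, "gripper": 0}, {"dx": 0.003, "dy": 0, "dz": 0.0052, "rx": 0, "ry": 0, "rz": 0, "gripper": 0}, {"dx": 0.003, "dy": 0, "dz": 0.0052, "rx": 0, "ry": 0, "rz": 0, "gripper": 0}, {"dx": 0.003, "dy": -0.001, "dz": 0.0052, "rx": 0, "ry": 0, "rz": 0, "gripper": 0}])

```text
t: 4.4
eef_pos: [523.2, -159.8, 156.6]
tcp_rot: [-1.084, 0.007, -1.632]
ft_force: [0.3, 0.1, -2.2]
opening: 0.252
```

>>> jog_arm(series=[{"dx": 0.005, "dy": 0, "dz": 0.0087, "rx": 0, "ry": 0, "rz": 0, "gripper": 0}, {"dx": 0.005, "dy": -0.001, "dz": 0.0087, "rx": 0, "ry": 0, "rz": 0, "gripper": 0}, {"dx": 0.005, "dy": 0, "dz": 0.0087, "rx": 0, "ry": 0, "rz": 0, "gripper": 0}, {"dx": 0.005, "dy": -0.001, "dz": 0.0087, "rx": 0, "ry": 0, "rz": 0, "gripper": 0}, {"dx": 0.005, "dy": 0, "dz": 0.0087, "rx": 0, "ry": 0, "rz": 0, "gripper": 0}, {"dx": 0.006, "dy": -0.001, "dz": 0.0104, "rx": 0, "ry": 0, "rz": 0, "gripper": 0}, {"dx": 0.006, "dy": 0, "dz": 0.0104, "rx": 0, "ry": 0, "rz": 0, "gripper": 0}, {"dx": 0.006, "dy": -0.001, "dz": 0.0104, "rx": 0, "ry": 0, "rz": 0, "gripper": 0}, {"dx": 0.006, "dy": 0, "dz": 0.0104, "rx": 0, "ry": 0, "rz": 0, "gripper": 0}, {"dx": 0.006, "dy": 0, "dz": 0.0104, "rx": 0, "ry": 0, "rz": 0, "gripper": 0}, {"dx": 0.006, "dy": 0, "dz": 0.012, "rx": 0, "ry": 0, "rz": 0, "gripper": 0}, {"dx": 0, "dy": 0, "dz": 0.02, "rx": 0, "ry": 0, "rz": 0, "gripper": 0}])

```text
t: 5.6
eef_pos: [584.2, -163.7, 283.3]
tcp_rot: [-1.086, 0.007, -1.632]
ft_force: [-0.1, -0.0, -1.9]
opening: 0.252
```

```bash
python3 -c "
from h import *
import cv2
show()
a=shot('side','s2');b=shot('top','t2')
o=np.hstack([cv2.resize(a[60:220,180:340],(400,400)),cv2.resize(b[110:250,230:370],(400,400))])
cv2.imwrite('pics/g2.png',o[:,:,::-1])"
```

```text
t 5.6 q [-0.464  0.266  1.846  0.338  0.607  0.932] p [ 584.195 -163.719  283.341] f [-0.12  -0.049 -1.864] op 0.2518883779434355
[[-0.061  0.466  0.883]
 [-0.998 -0.022 -0.058]
 [-0.007 -0.885  0.466]]
```

View pics/g2.png

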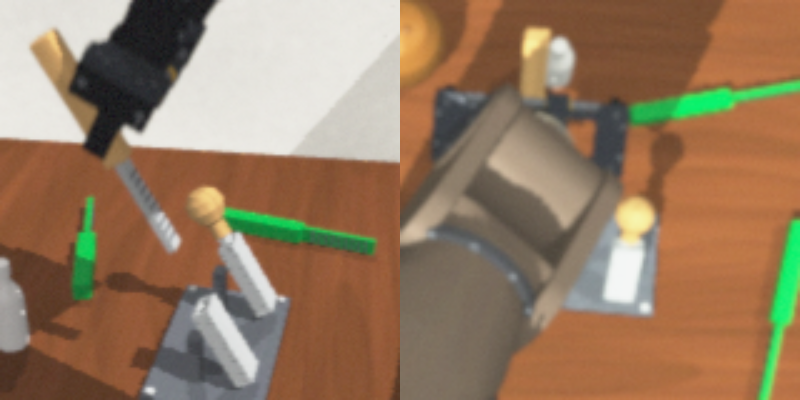

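The rasp is out and gripped, with its tip at left-panel pixel (172,247). The gouge knob is still in its sleeve at (205,205). Now I'll check the in-hand geometry and compute the turn.

```bash
python3 -c "
from h import *
s=env.state();R=Ro.from_euler('xyz',s['tcp_rot'])
th=-3.6;ey=Ro.from_euler('z',th,degrees=True).apply([0,1,0]);ex=Ro.from_euler('z',th,degrees=True).apply([1,0,0])
u=.5*ex+np.array([0,0,.866]);g=s['eef_pos']-8*R.as_matrix()[:,1]
print('tip',proj('side',g-131.4*u),'pick',(248.5,158.5));print('end',proj('side',g+98.6*u),(198.5,76.5),proj('top',g+98.6*u),(278,124))
for az,dy in((70.3,57),(70.3,60)):
  T=Ro.from_euler('z',az-th,degrees=True)*Ro.from_rotvec(ey*np.radians(dy))
  rv=np.degrees(T.as_rotvec());print(rv,np.linalg.norm(rv),T.apply(u));Rf=(T*R);print(Rf.as_matrix(),Rf.as_euler('xyz'))
print(u@R.as_matrix())
"
```

```text
tip [250.1201519  155.72993893] pick (248.5, 158.5)
end [196.77138611  70.9946569 ] (198.5, 76.5) [277.4029034  122.79590056] (278, 124)
[-33.44970478  50.82559636  67.36288992] 90.77380091976555 [0.3366261  0.94016023 0.05232212]
[[ 0.94024833 -0.16799907  0.29615771]
 [-0.34046288 -0.45301649  0.82393027]
 [-0.00425519 -0.87552977 -0.48314544]] [-2.07504506  0.00425521 -0.34741242]
[-35.19040731  53.47052985  66.64656012] 92.40793421440036 [ 3.37087842e-01  9.41449832e-01 -1.27018922e-05]
[[ 0.94017491 -0.18322215  0.28722948]
 [-0.34066792 -0.49553289  0.79899469]
 [-0.00406187 -0.84904464 -0.5283055 ]] [-2.12740503  0.00406188 -0.34763021]
[-0.00380018 -0.52827053  0.8490417 ]
```

>>> jog_arm(series=[{"dx": -0.004, "dy": 0.03, "dz": 0, "rx": -2.8, "ry": 4.25, "rz": 5.6, "gripper": 0}, {"dx": -0.004, "dy": 0.03, "dz": 0, "rx": -2.8, "ry": 4.25, "rz": 5.6, "gripper": 0}, {"dx": -0.004, "dy": 0.03, "dz": 0, "rx": -2.8, "ry": 4.25, "rz": 5.6, "gripper": 0}, {"dx": -0.004, "dy": 0.03, "dz": 0, "rx": -2.8, "ry": 4.25, "rz": 5.6, "gripper": 0}, {"dx": -0.004, "dy": 0.03, "dz": -0.01, "rx": -2.8, "ry": 4.25, "rz": 5.6, "gripper": 0}, {"dx": -0.005, "dy": 0.03, "dz": -0.01, "rx": -2.8, "ry": 4.25, "rz": 5.6, "gripper": 0}, {"dx": -0.005, "dy": 0.03, "dz": -0.01, "rx": -2.8, "ry": 4.25, "rz": 5.6, "gripper": 0}, {"dx": -0.005, "dy": 0.03, "dz": -0.01, "rx": -2.8, "ry": 4.25, "rz": 5.6, "gripper": 0}, {"dx": -0.005, "dy": 0.03, "dz": -0.01, "rx": -2.8, "ry": 4.25, "rz": 5.6, "gripper": 0}, {"dx": -0.005, "dy": 0.03, "dz": -0.01, "rx": -2.8, "ry": 4.25, "rz": 5.6, "gripper": 0}, {"dx": -0.005, "dy": 0.03, "dz": -0.01, "rx": -2.8, "ry": 4.25, "rz": 5.6, "gripper": 0}, {"dx": -0.005, "dy": 0.03, "dz": -0.01, "rx": -2.8, "ry": 4.25, "rz": 5.6, "gripper": 0}])

```text
t: 6.9
eef_pos: [528.6, 197.3, 202.5]
tcp_rot: [-2.085, 0.007, -0.345]
ft_force: [0.4, -0.5, -1.3]
opening: 0.252
```

>>> jog_arm(series=[{"dx": 0, "dy": 0.004, "dz": 0, "rx": 0, "ry": 0, "rz": 0, "gripper": 0}, {"dx": 0, "dy": 0, "dz": 0, "rx": 0, "ry": 0, "rz": 0, "gripper": 0}, {"dx": 0, "dy": 0, "dz": 0, "rx": 0, "ry": 0, "rz": 0, "gripper": 0}])

```text
t: 7.2
eef_pos: [529.2, 199.4, 204.0]
tcp_rot: [-2.081, 0.003, -0.351]
ft_force: [0.2, -0.6, -1.5]
opening: 0.25
```

```bash
python3 -c "
from h import *
import cv2
show()
a=shot('side','s3');b=shot('top','t3')
o=np.hstack([cv2.resize(a[180:380,120:320],(400,400)),cv2.resize(b[90:240,110:260],(400,400))])
cv2.imwrite('pics/g3.png',o[:,:,::-1])"
```

```text
t 7.2 q [ 0.407  0.59   1.535 -0.366  1.398  0.891] p [529.245 199.386 203.956] f [ 0.239 -0.556 -1.488] op 0.25035721603295047
[[ 0.939 -0.171  0.299]
 [-0.344 -0.458  0.82 ]
 [-0.003 -0.873 -0.489]]
```

View pics/g3.png

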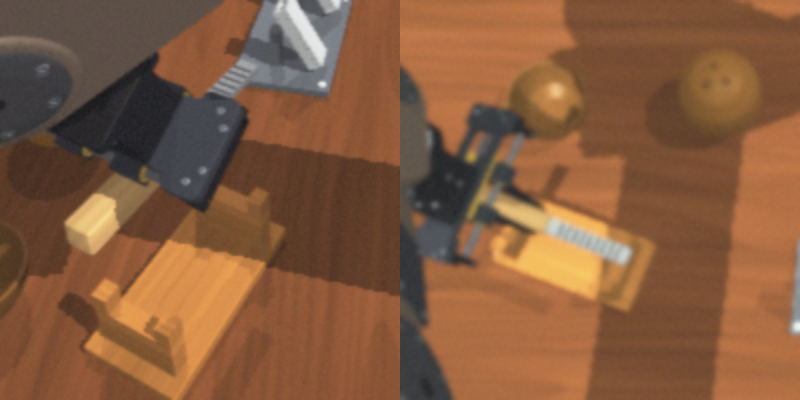

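```bash
python3 -c "
from h import *
import cv2
s=env.state();R=Ro.from_euler('xyz',s['tcp_rot']).as_matrix()
u=R@np.array([-.004,-.528,.849]);g=s['eef_pos']-8*R[:,1];print('u',u,'g',g)
for sl in(131,139):
  t=g-sl*u; print(sl,'tip',t,'mid',t+115*u,proj('top',t),proj('top',t+100*u),'side',proj('side',t),proj('side',t+230*u))
for n,f,x,y,w,k in(('t','t3',150,155,70,8),('s','s3',130,190,125,5)):
  im=cv2.imread(f'pics/{f}.png');cv2.imwrite(f'pics/{n}3z.png',cv2.resize(im[y:y+w,x:x+w],None,fx=k,fy=k,interpolation=2))
"
```

```text
u [0.34073443 0.93881203 0.04618456] g [530.79763779 202.60994705 211.51565525]
131 tip [486.16142702  79.62557078 205.465478  ] mid [525.34588685 187.58895452 210.7767023 ] [194.90039389 185.09399949] [165.1001962  173.30089652] side [243.23157571 210.3615787 ] [157.80583164 297.80062687]
139 tip [483.43555156  72.11507452 205.09600153] mid [522.62001139 180.07845826 210.40722583] [197.29174648 186.04035118] [167.47797992 174.24187847] side [245.42426568 208.11721166] [161.74975982 293.76374864]
```

View pics/t3z.png

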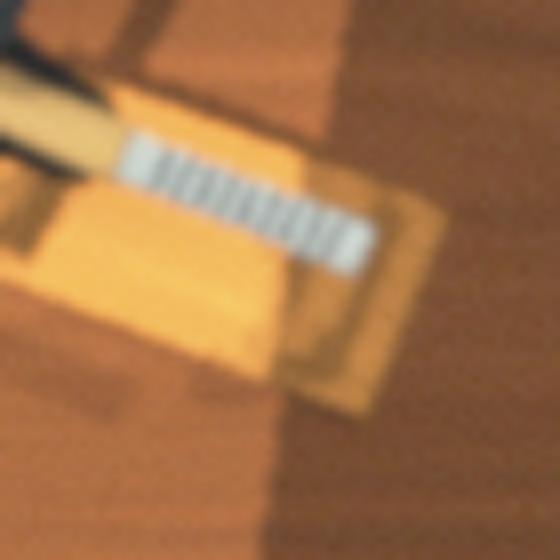

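View pics/s3z.png

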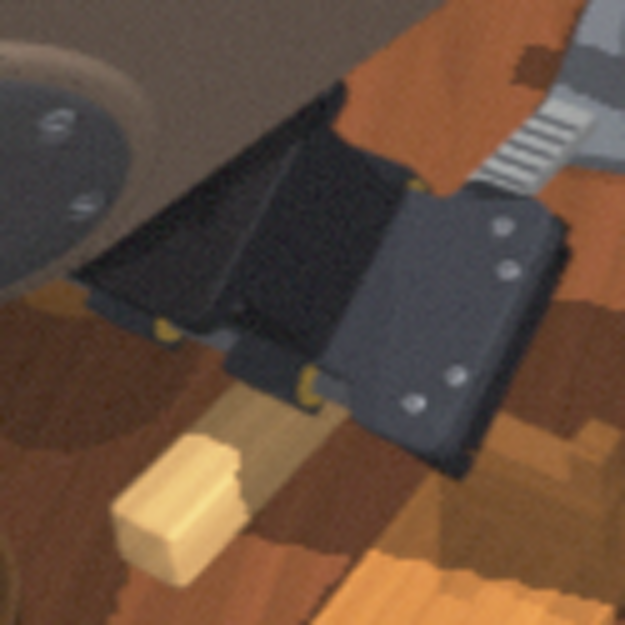

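Predicted and observed pixels agree: tip (194.9,185.1) against (195.1,185.4), blade shoulder (165.1,173.3) against (164.8,173.6), and the handle end in the side view within 2 px. So there is no slip, and the middle is over the rest within about 2 mm. Descending.

>>> jog_arm(series=[{"dx": 0, "dy": 0.002, "dz": -0.013, "rx": 0, "ry": 0, "rz": 0, "gripper": 0}, {"dx": 0, "dy": 0, "dz": -0.016, "rx": 0, "ry": 0, "rz": 0, "gripper": 0}, {"dx": 0, "dy": 0, "dz": -0.016, "rx": 0, "ry": 0, "rz": 0, "gripper": 0}, {"dx": 0, "dy": 0, "dz": -0.016, "rx": 0, "ry": 0, "rz": 0, "gripper": 0}, {"dx": 0, "dy": 0, "dz": -0.016, "rx": 0, "ry": 0, "rz": 0, "gripper": 0}, {"dx": 0, "dy": 0, "dz": -0.016, "rx": 0, "ry": 0, "rz": 0, "gripper": 0}, {"dx": 0, "dy": 0, "dz": -0.016, "rx": 0, "ry": 0, "rz": 0, "gripper": 0}, {"dx": 0, "dy": 0, "dz": -0.01, "rx": 0, "ry": 0, "rz": 0, "gripper": 0}, {"dx": 0, "dy": 0, "dz": 0, "rx": 0, "ry": 0, "rz": 0, "gripper": 0}, {"dx": 0, "dy": 0, "dz": 0, "rx": 0, "ry": 0, "rz": 0, "gripper": 0}])

```text
t: 8.3
eef_pos: [529.4, 202.2, 85.2]
tcp_rot: [-2.082, 0.003, -0.35]
ft_force: [0.3, -0.8, -1.0]
opening: 0.247
```

```bash
python3 -c "
from h import *
import cv2
s,R=show()
u=R@np.array([-.004,-.528,.849]);g=s['eef_pos']-8*R[:,1];print('u',u,'g',g,'mid',g-16.4*u)
a=shot('side','s4');b=shot('top','t4')
o=np.hstack([cv2.resize(a[225:385,130:290],(400,400)),cv2.resize(b[120:220,120:220],(400,400))])
cv2.imwrite('pics/g4.png',o[:,:,::-1])"
```

```text
t 8.3 q [ 0.411  0.734  1.618 -0.389  1.189  0.98 ] p [529.415 202.177  85.232] f [ 0.276 -0.84  -0.993] op 0.24731419250151768
[[ 0.939 -0.17   0.297]
 [-0.343 -0.459  0.82 ]
 [-0.003 -0.872 -0.489]]
u [0.339 0.94  0.045] g [530.779 205.846  92.209] mid [525.223 190.437  91.468]
```

View pics/g4.png

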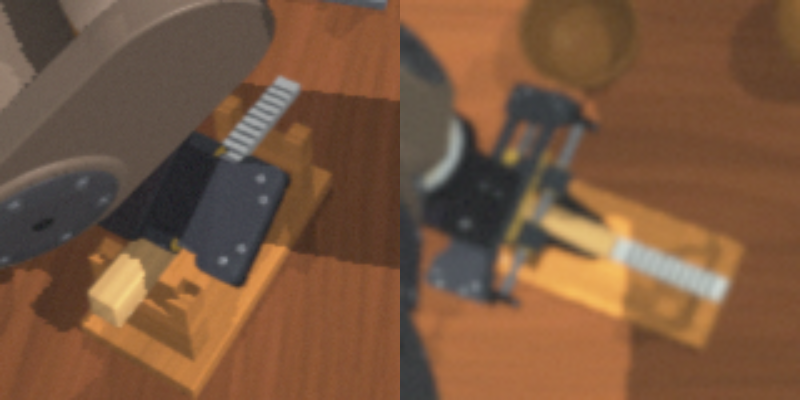

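The rasp lies between the horns at both ends: side view, handle end at (120,290) and blade at (262,115). Lowering gently.

>>> jog_arm(series=[{"dx": 0, "dy": 0, "dz": -0.006, "rx": 0, "ry": 0, "rz": 0, "gripper": 0}, {"dx": 0, "dy": 0, "dz": -0.006, "rx": 0, "ry": 0, "rz": 0, "gripper": 0}, {"dx": 0, "dy": 0, "dz": -0.004, "rx": 0, "ry": 0, "rz": 0, "gripper": 0}, {"dx": 0, "dy": 0, "dz": -0.002, "rx": 0, "ry": 0, "rz": 0, "gripper": 0}, {"dx": 0, "dy": 0, "dz": -0.001, "rx": 0, "ry": 0, "rz": 0, "gripper": 0}, {"dx": 0, "dy": 0, "dz": 0, "rx": 0, "ry": 0, "rz": 0, "gripper": 0}])

```text
t: 9.0
eef_pos: [529.3, 202.1, 66.1]
tcp_rot: [-2.082, 0.004, -0.35]
ft_force: [-0.5, 0.9, -2.4]
opening: 0.252
```

>>> jog_arm(series=[{"dx": 0, "dy": 0, "dz": -0.001, "rx": 0, "ry": 0, "rz": 0, "gripper": 0}, {"dx": 0, "dy": 0, "dz": -0.001, "rx": 0, "ry": 0, "rz": 0, "gripper": 0}, {"dx": 0, "dy": 0, "dz": 0, "rx": 0, "ry": 0, "rz": 0, "gripper": 0}])

```text
t: 9.3
eef_pos: [529.5, 202.1, 65.5]
tcp_rot: [-2.082, 0.002, -0.35]
ft_force: [-1.3, -0.2, 12.2]
opening: 0.249
```

```bash
python3 -c "
from h import *
s,R=show();print('f tool',s['ft_force']@R,'m',s['moment'],s['moment']@R)
a=shot('side','s5')
import cv2
cv2.imwrite('pics/g5.png',cv2.resize(a[225:385,130:290],(640,640),interpolation=2)[:,:,::-1])"
```

```text
t 9.3 q [ 0.411  0.76   1.627 -0.396  1.156  0.996] p [529.501 202.103  65.521] f [-1.293 -0.155 12.242] op 0.24942715548112684
[[ 0.939 -0.17   0.298]
 [-0.343 -0.459  0.82 ]
 [-0.002 -0.872 -0.489]]
f tool [ -1.19  -10.386  -6.502] m [-0.365  0.436 -0.149] [-0.492 -0.008  0.321]
```

View pics/g5.png

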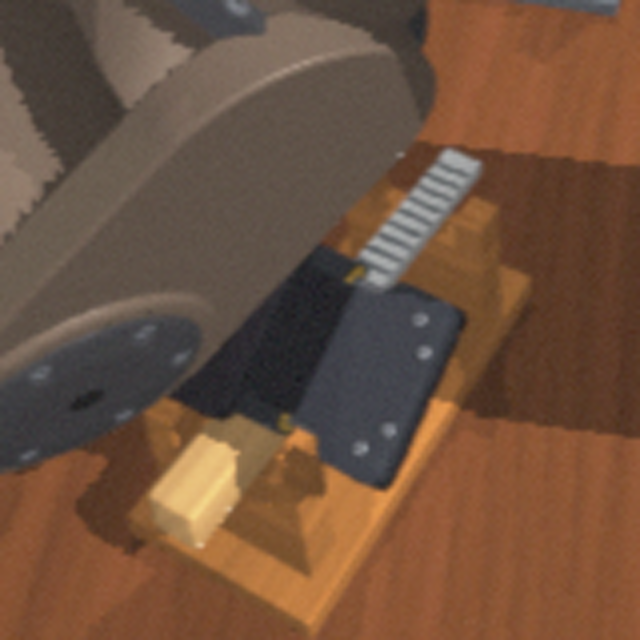

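>>> jog_arm(series=[{"dx": 0, "dy": 0, "dz": 0, "rx": 0.5, "ry": -0.2, "rz": 0, "gripper": 0}, {"dx": 0, "dy": 0, "dz": 0, "rx": 0.4, "ry": -0.15, "rz": 0, "gripper": 0}, {"dx": 0, "dy": 0, "dz": 0, "rx": 0, "ry": 0, "rz": 0, "gripper": 0}])

```text
t: 9.65
eef_pos: [529.5, 202.3, 65.3]
tcp_rot: [-2.065, 0.002, -0.35]
ft_force: [0.0, 2.4, 8.4]
opening: 0.25
```

```bash
python3 -c "
from h import *
s,R=show();print('m',s['moment'])"
```

```text
t 9.65 q [ 0.407  0.754  1.634 -0.388  1.139  0.989] p [529.52  202.276  65.296] f [0.047 2.386 8.439] op 0.2495206151256136
[[ 0.939 -0.164  0.301]
 [-0.343 -0.445  0.828]
 [-0.002 -0.881 -0.474]]
m [-0.452  0.328 -0.195]
```

The upward force fell as the tip went down, so the handle had touched first and both ends are now about seated. Releasing.

>>> jog_arm(series=[{"dx": 0, "dy": 0, "dz": 0, "rx": 0, "ry": 0, "rz": 0, "gripper": 0.3}, {"dx": 0, "dy": 0, "dz": 0, "rx": 0, "ry": 0, "rz": 0, "gripper": 0.4}, {"dx": 0, "dy": 0, "dz": 0, "rx": 0, "ry": 0, "rz": 0, "gripper": 0.6}, {"dx": 0, "dy": 0, "dz": 0, "rx": 0, "ry": 0, "rz": 0, "gripper": 0.6}, {"dx": 0, "dy": 0, "dz": 0, "rx": 0, "ry": 0, "rz": 0, "gripper": 0.6}, {"dx": 0, "dy": 0, "dz": 0, "rx": 0, "ry": 0, "rz": 0, "gripper": 0.6}, {"dx": 0, "dy": 0, "dz": 0, "rx": 0, "ry": 0, "rz": 0, "gripper": 0.6}, {"dx": 0, "dy": 0, "dz": 0, "rx": 0, "ry": 0, "rz": 0, "gripper": 0.6}])

```text
t: 10.45
eef_pos: [529.2, 202.1, 64.1]
tcp_rot: [-2.065, 0.003, -0.35]
ft_force: [0.0, 0.9, 0.0]
opening: 0.601
```

>>> jog_arm(series=[{"dx": 0.002, "dy": 0.004, "dz": 0.0088, "rx": 0, "ry": 0, "rz": 0, "gripper": 0.6}, {"dx": 0.003, "dy": 0.008, "dz": 0.016, "rx": 0, "ry": 0, "rz": 0, "gripper": 0.6}, {"dx": 0.003, "dy": 0.008, "dz": 0.016, "rx": 0, "ry": 0, "rz": 0, "gripper": 0.6}, {"dx": 0.003, "dy": 0.008, "dz": 0.016, "rx": 0, "ry": 0, "rz": 0, "gripper": 0.6}, {"dx": 0, "dy": 0.008, "dz": 0.03, "rx": 0, "ry": 0, "rz": 0, "gripper": 0.6}, {"dx": 0, "dy": 0.008, "dz": 0.03, "rx": 0, "ry": 0, "rz": 0, "gripper": 0.6}, {"dx": 0, "dy": 0.008, "dz": 0.03, "rx": 0, "ry": 0, "rz": 0, "gripper": 0.6}, {"dx": -0.01, "dy": 0.02, "dz": 0.03, "rx": 0, "ry": 0, "rz": 0, "gripper": 0.6}, {"dx": -0.02, "dy": 0.03, "dz": 0.03, "rx": 0, "ry": 0, "rz": 0, "gripper": 0.6}, {"dx": -0.02, "dy": 0.03, "dz": 0.03, "rx": 0, "ry": 0, "rz": 0, "gripper": 0.6}, {"dx": -0.02, "dy": 0.03, "dz": 0.02, "rx": 0, "ry": 0, "rz": 0, "gripper": 0.6}, {"dx": 0, "dy": 0, "dz": 0, "rx": 0, "ry": 0, "rz": 0, "gripper": 0.6}])

```text
t: 11.65
eef_pos: [468.4, 367.5, 324.4]
tcp_rot: [-2.06, 0.001, -0.346]
ft_force: [-0.0, -0.5, -1.0]
opening: 0.6
```

```bash
python3 -c "
from h import *
import cv2
show()
a=shot('side','s6');b=shot('top','t6')
o=np.hstack([cv2.resize(a[225:385,130:290],(400,400)),cv2.resize(b[140:220,130:210],(400,400))])
cv2.imwrite('pics/g6.png',o[:,:,::-1])"
```

```text
t 11.65 q [ 0.664  0.558  1.254 -0.256  1.748  1.018] p [468.373 367.527 324.445] f [-0.016 -0.498 -0.966] op 0.5998792775011857
[[ 0.941 -0.16   0.299]
 [-0.339 -0.442  0.831]
 [-0.001 -0.883 -0.47 ]]
```

View pics/g6.png

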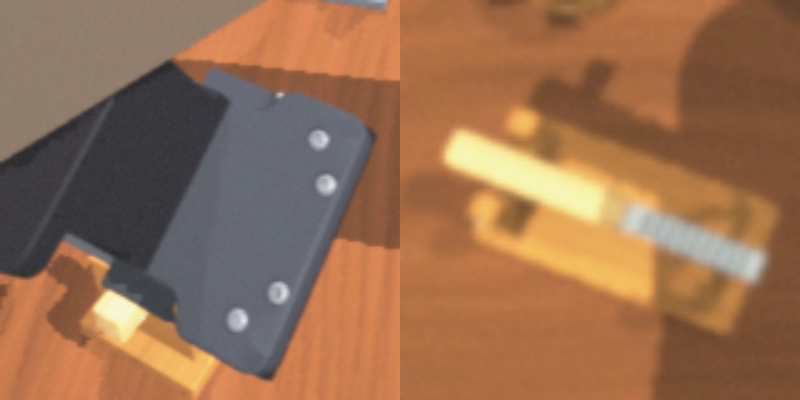

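View pics/s6.png

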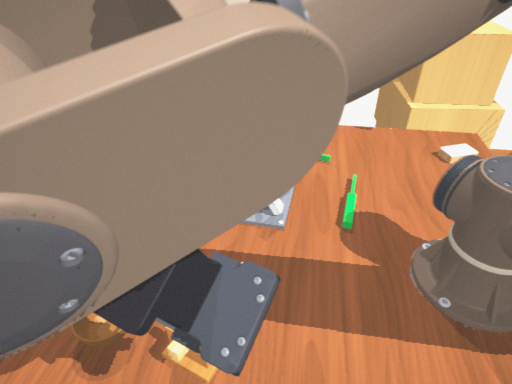

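The rasp lies in the rest in the top view: handle end at (452,150), tip at (755,272). The arm blocks the side view, so I'll clear it for a last check.

>>> jog_arm(series=[{"dx": 0, "dy": 0, "dz": 0.04, "rx": 0, "ry": 0, "rz": 0, "gripper": 0.6}, {"dx": 0, "dy": -0.03, "dz": 0.03, "rx": 0, "ry": 0, "rz": 0, "gripper": 0.6}, {"dx": 0, "dy": -0.04, "dz": 0.01, "rx": 0, "ry": 0, "rz": 0, "gripper": 0.6}, {"dx": 0, "dy": -0.045, "dz": 0, "rx": 0, "ry": 0, "rz": 0, "gripper": 0.6}, {"dx": 0, "dy": -0.045, "dz": 0, "rx": 0, "ry": 0, "rz": 0, "gripper": 0.6}, {"dx": 0, "dy": -0.045, "dz": 0, "rx": 0, "ry": 0, "rz": 0, "gripper": 0.6}, {"dx": 0, "dy": -0.045, "dz": 0, "rx": 0, "ry": 0, "rz": 0, "gripper": 0.6}, {"dx": 0, "dy": -0.045, "dz": 0, "rx": 0, "ry": 0, "rz": 0, "gripper": 0.6}, {"dx": 0, "dy": -0.045, "dz": 0, "rx": 0, "ry": 0, "rz": 0, "gripper": 0.6}, {"dx": 0, "dy": -0.045, "dz": 0, "rx": 0, "ry": 0, "rz": 0, "gripper": 0.6}, {"dx": 0, "dy": -0.045, "dz": 0, "rx": 0, "ry": 0, "rz": 0, "gripper": 0.6}, {"dx": 0, "dy": -0.04, "dz": 0, "rx": 0, "ry": 0, "rz": 0, "gripper": 0.6}])

```text
t: 12.95
eef_pos: [469.3, -109.0, 400.4]
tcp_rot: [-2.066, 0.005, -0.352]
ft_force: [0.1, -0.0, -0.1]
opening: 0.6
```

>>> jog_arm(series=[{"dx": 0, "dy": 0, "dz": 0, "rx": 0, "ry": 0, "rz": 0, "gripper": 0.6}, {"dx": 0, "dy": 0, "dz": 0, "rx": 0, "ry": 0, "rz": 0, "gripper": 0.6}, {"dx": 0, "dy": 0, "dz": 0, "rx": 0, "ry": 0, "rz": 0, "gripper": 0.6}])

```text
t: 13.25
eef_pos: [470.1, -105.7, 400.6]
tcp_rot: [-2.065, 0.004, -0.35]
ft_force: [0.0, -0.5, 0.2]
opening: 0.601
```

```bash
python3 -c "
from h import *
import cv2
show()
a=shot('side','s7');b=shot('top','t7')
o=np.hstack([cv2.resize(a[225:385,130:290],(400,400)),cv2.resize(b[140:220,130:210],(400,400))])
cv2.imwrite('pics/g7.png',o[:,:,::-1])"
```

```text
t 13.25 q [-0.109  0.207  1.607 -0.48   1.472  0.324] p [ 470.071 -105.747  400.556] f [ 0.031 -0.496  0.209] op 0.6005929062102364
[[ 0.939 -0.166  0.3  ]
 [-0.343 -0.445  0.827]
 [-0.004 -0.88  -0.475]]
```

View pics/g7.png

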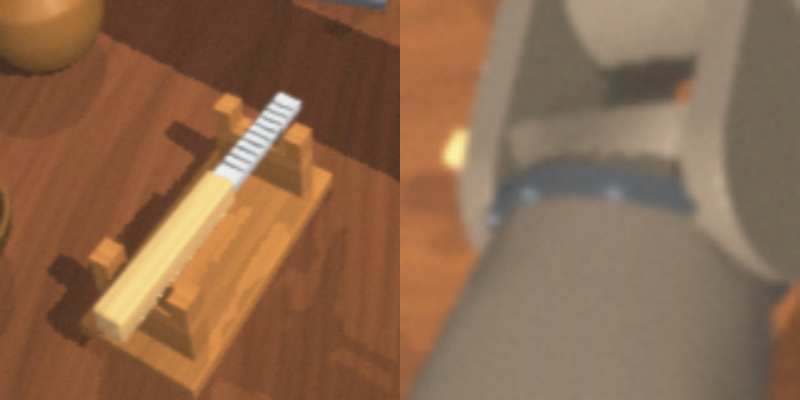

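View pics/s7.png

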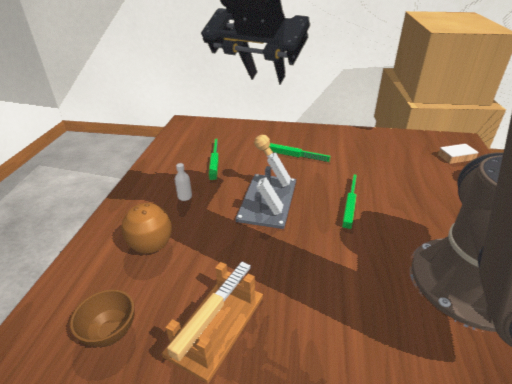

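View pics/t7.png

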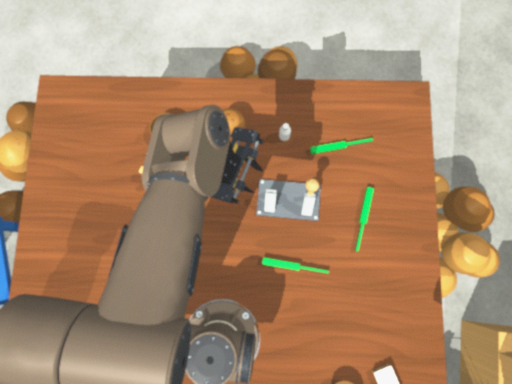

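Side view: the rasp lies in both notches, handle end at crop (112,328), tip at (292,98). The gouge knob is at (262,142), and the coconut, shell and bottle are at their starting pixels. One number check, then hand in.

```bash
python3 -c "
from h import *
c=lambda p:(130+p[0]/2.5,225+p[1]/2.5)
# side: top face of handle end / tip centre; top view from t6
T=lambda p:(130+(p[0]-400)/5,140+p[1]/5)
for n,tip,end in(('side',c((287,98)),c((114,322))),('top',T((757,267)),T((450,152)))):
  A=plane(n,tip,66);B=plane(n,end,78);A=A.copy();d=(B-A)[:2];L=np.linalg.norm(d);m=(A+d.tolist().__class__ and A+(B-A)*.5)
  r=m[:2]-[525.3,189.6];yv=np.array([.337,.941]);xv=np.array([.941,-.337])
  print(n,'len',L,'az',np.degrees(np.arctan2(d[1],d[0])),'lengthwise',r@yv,'sideways',r@xv)
env.job_done()
"
```

```text
Traceback (most recent call last):
TypeError: unsupported operand type(s) for +: 'float' and 'type'
```

```bash
python3 -c "
from h import *
c=lambda p:(130+p[0]/2.5,225+p[1]/2.5)
T=lambda p:(130+(p[0]-400)/5,140+p[1]/5)
for n,tip,end in(('side',c((287,98)),c((114,322))),('top',T((757,267)),T((450,152)))):
  A=plane(n,tip,66);B=plane(n,end,78);d=(B-A)[:2];L=np.linalg.norm(d);m=(A+B)/2
  r=m[:2]-[525.3,189.6]
  print(n,'len',L,'az',np.degrees(np.arctan2(d[1],d[0])),'lengthwise',r@[.337,.941],'sideways',r@[.941,-.337])
"
```

```text
side len 224.56609432646516 az 71.18516592061474 lengthwise 0.9515998694285133 sideways -3.3635482943113297
top len 227.65006973241523 az 71.16994881467123 lengthwise -1.3957522256573642 sideways -4.62054540243202
```

Both views agree and everything is well inside tolerance.

```bash
python3 -c "
from cell import env
print(env.job_done())"
```

```text
the job is handed in; nothing more can be done
None
```

I drew the rasp out of its sleeve and lowered it, still gripped, into both notches of the rest. I let go only once it was in contact with the notches, then backed the arm away and handed the job in at about 13.4 s. The hand-in returned no verdict.

- **Placement:** Measured in the side view, and in the top view taken just after release, the rasp's middle is within about 1.5 mm lengthwise and 3–5 mm sideways of the rest's middle. It lies about 1° off the rest's direction.
- **Level:** I did not measure the final tilt or height directly. By geometry the tip should sit about 3° low, because the blade is thinner than the handle. The side view shows it lying in both notches.
- **Bystanders:** In the side view the gouge, coconut, half shell and glue bottle look to be where they started, and the green look-alikes were never touched. In the last top view the arm hid the rest, the shell and part of the coconut.
- **Checks that disagreed:** A rough pixel reading right after the pull suggested about 8 mm of slip in the grip. A closer look in both views over the rest showed none. Contact with the notches came about 3 mm higher than I had predicted, handle first, so I tipped the blade down about 1° before letting go.

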